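Register a resin block in a screw vise and crank it tight

TASK

The long resin block lying loose between the jaws of the bench vise is to be trimmed: without lifting it out, push it along the vise bed until its end sits square against the stop plate, then turn the crank clockwise until the jaw has closed on it and you feel the block held firmly. Do not force the crank once it is tight, as resin cracks, and leave the things round the vise where they are.

Things in the scene. Friction and masses are not known exactly. Their poses are not given: they have to be found in the camera images.
- vise: small grey cast screw vise on a dark 170x160x10 mm plate fixed to the bench. Origin: centre of the plate's underside. x axis: along the screw from the crank (-x, robot side) to the rear jaw; y along the jaws; z up. In mm: bed under the block at z 50, y +-45; screw bracket x -81 to -65, top z 88; rear jaw fixed, y +-44, top z 84, but bolted through slots: its face stands anywhere from x 24 to 34
- stop_face (a point): middle of the face of the steel stop plate that is bolted to the bed's +y side (the left, seen from the crank): at (13, 45, 70) mm in the vise frame; the face looks to -y and reaches from x = -8 to 34, up to z = 89
- jaw_plate: steel face plate of the moving jaw (88 mm wide in y, z from 51 to 84 mm), backed by a thin rubber liner that gives about 1 mm as the block is squeezed. Its origin is not on it: with the vise wide open it coincides with the vise's origin, and it moves to +x of the vise as the jaw closes
- jaw (a joint): travel of the moving jaw, m: 0 wide open (about 50 mm between the jaws), growing as it closes; its face is then at x = -20 mm + travel in the vise frame; end of travel 29 mm. The screw moves it 12 mm per turn of the crank and holds it where it is left (self-locking)
- jaw_face (a point): middle of the moving jaw plate's gripping face, which looks to the rear jaw; at (-20, 0, 70) mm in the vise frame when wide open
- crank (a joint): crank angle, rad: 0 with its arm straight up, growing clockwise as seen from its handle, i.e. the robot's side (from up towards -y of the vise, then down). Clockwise closes the jaw. The screw's own friction takes 3 to 5 N at the handle; about 10 N there makes the block tight, well over 20 N can crack it
- screw_axis (a point): the point on the crank's axis in the plane of the middle of its handle: at (-121, 0, 74) mm in the vise frame; the handle circles it in the vise's y-z plane at a radius of 36 mm
- knob_grip (a point): middle of the crank's black handle, a round grip 18 mm in diameter, 41 mm long, parallel to the screw; it sticks out to -x from the flat crank arm, whose near face is 23 mm from this point. It spins freely on its pin and can be pinched from above at any crank angle
- block: block of cloudy yellowish resin (a round green plant stem shows in its ends), 28 (x) x 100 (y) x 40 (z) mm, 0.14 kg, lying on the vise bed between the jaws, roughly along them. Origin: centre of its underside
- block_stop_end (a point): centre of the block's end face towards the stop plate (its +y end, 20 mm above its underside)
- block_free_end (a point): centre of the block's other end face (its -y end, 20 mm above its underside), which sticks out past the jaws and can be pushed
- trimmed_block: a short finished resin block, 28 x 45 x 40 mm, on the bench to the right of the vise: leave alone. Origin: centre of its underside
- beaker: glass beaker, 52 mm wide, 67 mm tall, on the bench to the left of the vise: leave alone. Origin: centre of its underside
- petri_dish: clear dish, 60 mm wide, 15 mm tall, on the bench to the left of the vise: leave alone. Origin: centre of its underside
Mind the look-alikes: they are no part of the job. What is shaped like the block but red is not meant.

How it is judged:
By the outcome, as a careful person would: the job done as asked, in the order asked, and still so for the second after the job is handed in, with the robot touching nothing.
It also fails if it takes over 67 s, if anything falls off the work surface, if the arm or the gripper's body presses on something with over 40 N, if the wrist force passes 120 N, or if a joint passes its speed limit or range.

ROBOT

A 7-joint arm with a two-finger parallel gripper is mounted at the origin on a cart in front of the work surface, level with it; the furniture and walls round the work are solid. World frame = base frame: x ahead of the robot, y to its left, z up, the work surface at z = 0. Lengths are in mm, angles in rad, forces in N, time in s.
With the tool pointing down it reaches from about 400 to 875 mm from the base axis. Payload 4.4 kg.
Tool frame: the origin (TCP) lies on the centre line of the jaws, within the pads' length; the fingertips stand 14 mm ahead of it and the grasp point (between the pads) lies 5 mm behind it (tips_ahead is the distance from the TCP to the fingertips, in mm); z points along the fingers, y is the line along which they close (so a half turn about z gives the same grasp; the last joint's range is limited). The gripper opens to 85 mm and grips with 20 to 120 N. Pads are 22 mm wide; open, the fingers measure 114 mm over their backs; the gripper's body (76 mm by 85 mm) begins 54 mm behind the grasp point. The pads swing forward as they close: fully open they stand 13 mm farther back than shut.
Start: joints at [1.207, 0.628, 0.038, 1.517, -0.027, 0.996, -0.02], TCP at [190.749, -621.396, 245.313] pointing down, gripper open.
Joint ranges: [-3.06, 3.06], [-0.37, 2.12], [-1.25, 1.32], [0.18, 2.47], [-1.1, 4.24], [0.23, 1.98], [-2.94, 2.94]. Speed limits (rad/s): [2.57, 2.57, 3.14, 3.14, 3.14, 3.14, 3.14].

INTERFACE

Orientations are given as [roll, pitch, yaw] about the fixed x, y, z axes, in that order (R = Rz(yaw) Ry(pitch) Rx(roll)).
In Python, from cell import * gives the robot as it stands.
- The arm moves only by the tool move_arm, never from a script. Its argument "rows" is text: rows parted by semicolons, each of 7 numbers parted by spaces: the shift along the tool's x, y, z scaled (see below), then the turn, a rotation vector about the tool's x, y, z scaled (see below), then the closure, from -1 (fully open) to 1 (shut). A call has 1 to 12 rows; each row is the pose to reach, as a shift and turn from the pose commanded when the call began, along the tool's axes at that moment; what a row does not reach only later rows make up. The controller multiplies each number of a shift by 0.3 m and each number of a turn by pi/2 rad. A row lasts 1/12 s, in which the tool goes at most 41.7 mm and 7.16 degrees, less where a joint would pass 70% of its speed; a pose out of reach is approached as far as the arm can. A call with a number of a shift or a turn outside -1 to 1 is refused whole. A call with a gripper value outside its range is refused whole. The fingers move at their own pace and stop on an object; the grip force is fixed at half the most. Time passes only in rows, so rows that repeat a pose let the fingers close. It gives the time, the measured TCP pose, the force, the opening and the grip force at its end, in the units of the state.
- read_state(): the state, without advancing time (a new reading comes with each control period).
- get_image(name): name is "scene" or "top" or "wrist"; returns a dict with "img" (480x640x3 uint8, red, green, blue), "vfov" (degrees; the focal length in pixels is half the picture's height over the tangent of half this angle, whatever the lens; pixels are square), "cx", "cy" (the principal point, pixels), "extrinsics" (4x4, takes a point from camera to world coordinates); the wrist camera has in their place "T_tool_cam" (4x4, takes a point from camera to tool coordinates, whose origin is the TCP and whose axes are the flange's). Camera axes: x right, y up, looking along -z (the intrinsics and any distortion apply to the point x, -y, -z); pixel columns grow to the right and rows downward; lengths in mm; the calibration is good to about 2 mm. A picture is of the moment at which its call begins: read the wrist's pose just before it. There is no depth.
- finish_job(): hands the job in; it is judged then, once.
The state is a dict: "clock": time; "qpos": joint angles; "qd": joint speeds; "tau": joint torques, N m; "eef_pos": TCP position; "tool_rot": TCP orientation; "force": force on the tool from outside, world axes, zero at the start; "torque": the same for the moment, N m; "width": finger opening in mm; "gripper_force": force on a finger pad.
Only numpy, scipy, OpenCV 4.12 (cv2) and the standard library are available. Lean on these libraries where they do the work, as an engineer would, in place of code of your own. Each camera call takes 0.05 s, during which the arm holds its last target. There are 200 camera calls.

## Working session

There is one attempt and no reset: what is moved stays moved. The work goes in short steps, Python scripts to look and compute and a tool call to move; the robot and the scene stay as the last step left them, time stands still between calls to the robot, and variables do not carry over. Pictures are saved under pics/ and viewed, at most 10 in all, crops included, and the job is handed in when it is done.

Besides the shell and the picture viewer there is one more tool, called after ">>>" by a JSON object that holds its "method" and its "body". move_arm: Moves the arm, as the interface text tells. Its arguments: {"type":"object","properties":{"rows":{"type":"string"}},"required":["rows"]}

```bash
mkdir -p pics; ls; python3 - <<'E'
from cell import *
import cv2
s=read_state();print({k:s[k] for k in('clock','eef_pos','tool_rot','force','width')})
for n in('scene','top'):
    d=get_image(n);print({k:v for k,v in d.items() if k!='img'})
    cv2.imwrite(f'pics/{n}1.png',d['img'][:,:,::-1])
E
```

```text
pics
{'clock': 0.0, 'eef_pos': array([ 190.59696594, -620.80913679,  244.40355352]), 'tool_rot': array([-3.13972440e+00,  2.11690998e-05,  2.97846822e-01]), 'force': array([0.97910916, 0.36876679, 0.68306858]), 'width': 85.10103187242781}
{'vfov': 55.64966927796273, 'cx': 324.9949285879666, 'cy': 240.74737941921592, 'extrinsics': array([[-8.64010127e-01,  2.49676842e-01, -4.37204728e-01,
         1.47658181e+02],
       [-5.03431603e-01, -4.17106933e-01,  7.56689122e-01,
         5.71145819e+02],
       [ 6.56662755e-03,  8.73889742e-01,  4.86079827e-01,
         5.30034861e+02],
       [ 0.00000000e+00,  0.00000000e+00,  0.00000000e+00,
         1.00000000e+00]])}
{'vfov': 53.765661423261385, 'cx': 319.48390997747424, 'cy': 248.02143262306552, 'extrinsics': array([[-2.44835537e-02,  9.84736907e-01, -1.72318833e-01,
         3.68521125e+02],
       [-9.99492168e-01, -2.76286411e-02, -1.58765142e-02,
        -7.19906715e+01],
       [-2.03951247e-02,  1.71842611e-01,  9.84913273e-01,
         9.30652832e+02],
       [ 0.00000000e+00,  0.00000000e+00,  0.00000000e+00,
         1.00000000e+00]])}
```

View pics/top1.png

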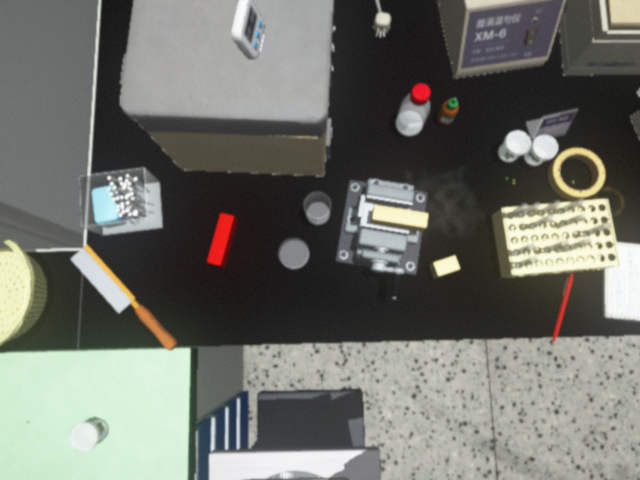

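View pics/scene1.png

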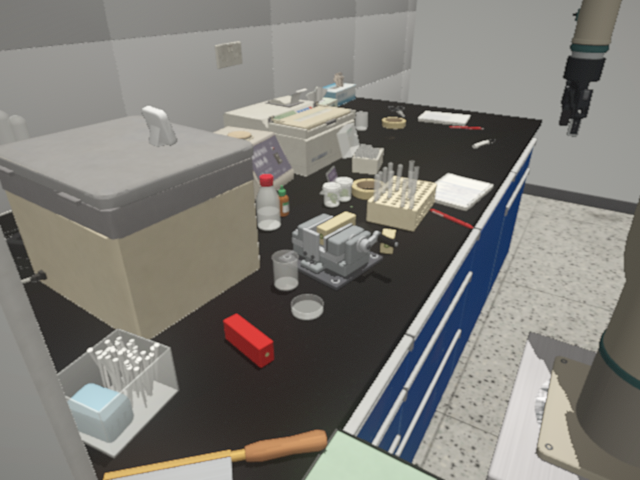

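The top view shows the vise at about (385,225), with the crank toward the robot at about (390,285) and the block at about (400,216), sticking out to the right. The trimmed block is at about (446,266), the dish at (294,253) and the beaker at (317,208). Next I'll enlarge the vise.

```bash
python3 - <<'E'
import cv2
a=cv2.imread('pics/top1.png')[170:310,330:470]
b=cv2.imread('pics/scene1.png')[200:290,280:410]
cv2.imwrite('pics/c1.png',cv2.resize(a,(600,600),interpolation=cv2.INTER_CUBIC))
E
```

```text
(no output)
```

View pics/c1.png

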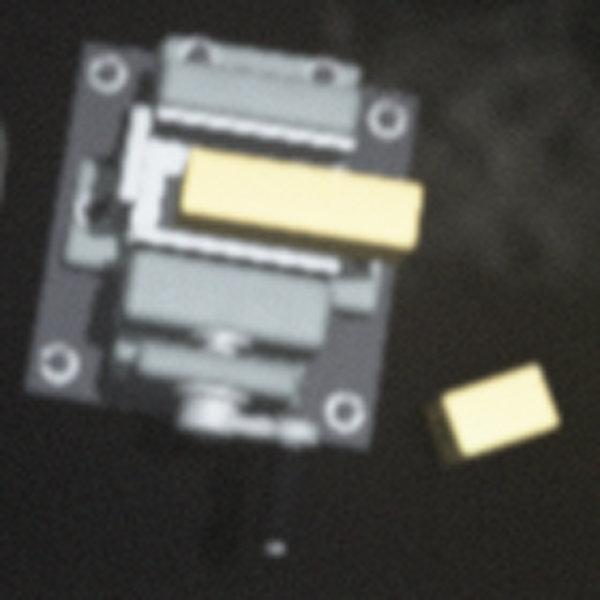

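```bash
cat > h.py <<'E'
from cell import *
import numpy as np, cv2
from scipy.optimize import least_squares
from scipy.spatial.transform import Rotation as R
TOP=dict(vfov=53.765661423261385,cx=319.48390997747424,cy=248.02143262306552,E=np.array([[-2.44835537e-02,9.84736907e-01,-1.72318833e-01,368.521125],[-9.99492168e-01,-2.76286411e-02,-1.58765142e-02,-71.9906715],[-2.03951247e-02,1.71842611e-01,9.84913273e-01,930.652832],[0,0,0,1]]))
def ray(px,cam=TOP):
    f=240/np.tan(np.radians(cam['vfov']/2)); E=cam['E']
    d=E[:3,:3]@np.array([(px[0]-cam['cx'])/f,-(px[1]-cam['cy'])/f,-1]); return E[:3,3],d
def atz(px,z,cam=TOP):
    o,d=ray(px,cam); return (o+d*(z-o[2])/d[2])[:2]
def c1(p): return (330+(p[0]+.5)/(600/140)-.5,170+(p[1]+.5)/(600/140)-.5)
def fit(obj,w):
    obj=np.array(obj,float);w=np.array(w)
    g=lambda p:(np.c_[np.cos(p[2])*obj[:,0]-np.sin(p[2])*obj[:,1]+p[0],np.sin(p[2])*obj[:,0]+np.cos(p[2])*obj[:,1]+p[1]]-w).ravel()
    r=least_squares(g,[*w.mean(0),0]); return r.x,g(r.x).reshape(-1,2)
E
python3 - <<'E'
from h import *
np.set_printoptions(precision=2,suppress=True)
w=[atz(c1(p),10) for p in[(85,42),(418,95),(372,450),(25,388)]]
p,r=fit([(85,80),(85,-80),(-85,-80),(-85,80)],w);print('vise',p,r)
b,rb=fit([(14,50),(14,-50),(-14,-50),(-14,50)],[atz(c1(q),90) for q in[(190,152),(424,183),(415,250),(182,215)]]);print('block',b,rb)
def tov(x):
    c,s=np.cos(p[2]),np.sin(p[2]);d=np.array(x)-p[:2];return np.array([c*d[0]+s*d[1],-s*d[0]+c*d[1]])
print('block in vise',tov(b[:2]),b[2]-p[2])
for z in(40,60,74,90,110):print(z,'tip',tov(atz(c1((275,547)),z)),'armend',tov(atz(c1((300,430)),z)))
print('rear face top',[tov(atz(c1(q),84)) for q in((160,115),(355,147))],'jaw face',[tov(atz(c1(q),84)) for q in((135,237),(338,268))])
t,rt=fit([(14,22.5),(14,-22.5),(-14,-22.5),(-14,22.5)],[atz(c1(q),40) for q in[(440,397),(540,365),(560,422),(466,458)]]);print('trim',t,rt)
E
```

```text
vise [ 570.77 -182.41   -0.2 ] [[ 1.04  0.62]
 [ 0.42 -1.54]
 [ 0.01  0.33]
 [-1.47  0.59]]
block [ 570.09 -206.55   -0.17] [[ 0.14  0.15]
 [-0.74  0.09]
 [ 0.6  -0.67]
 [ 0.    0.43]]
block in vise [  4.05 -23.81] 0.021991997643634686
40 tip [-138.65  -39.75] armend [-85.91 -43.12]
60 tip [-140.47  -37.32] armend [-88.92 -40.61]
74 tip [-141.75  -35.61] armend [-91.03 -38.85]
90 tip [-143.21  -33.66] armend [-93.44 -36.84]
110 tip [-145.04  -31.23] armend [-96.45 -34.33]
rear face top [array([32.65, 41.23]), array([ 32.46, -43.29])] jaw face [array([-22.32,  43.4 ]), array([-21.25, -43.54])]
trim [ 484.37 -296.79    0.31] [[-0.15 -0.89]
 [ 0.4   1.13]
 [-0.71 -0.47]
 [ 0.46  0.23]]
```

```bash
cat >> h.py <<'E'
V=[570.8,-182.4,-0.20]
def v2w(x,y,z):
    c,s=np.cos(V[2]),np.sin(V[2]); return np.array([V[0]+c*x-s*y,V[1]+s*x+c*y,z])
def w2v(w):
    c,s=np.cos(V[2]),np.sin(V[2]); d=w-np.array([V[0],V[1],0]); return np.array([c*d[0]+s*d[1],-s*d[0]+c*d[1],d[2]])
def goto(x,y,z,yaw=None,base=None):
    "shift numbers for target TCP in vise frame"
    st=read_state(); Rt=R.from_euler('xyz',st['tool_rot']); yaw=V[2] if yaw is None else yaw
    p=st['eef_pos']
    sh=Rt.inv().apply(v2w(x,y,z)-p)/300; rv=(Rt.inv()*R.from_euler('xyz',[np.pi,0,yaw])).as_rotvec()/(np.pi/2)
    print('vise pos',w2v(p).round(1),'F',st['force'].round(1),'w',round(st['width'],1),'t',st['clock']);print(sh.round(3),rv.round(3))
E
python3 -c "
from h import *
goto(5,-115,150)"
```

```text
vise pos [-285.5 -505.3  244.5] F [-0.3  0.6 -0.2] w 85.2 t 0.1
[ 1.472 -0.68   0.316] [-0.001  0.     0.317]
```

>>> {"method": "move_arm", "body": {"rows": "0.08 -0.04 0 0 0 0.04 1;0.18 -0.08 0 0 0 0.08 1;0.28 -0.13 0 0 0 0.12 1;0.38 -0.18 0 0 0 0.16 1;0.48 -0.22 0 0 0 0.2 1;0.58 -0.27 0 0 0 0.24 1;0.68 -0.31 0 0 0 0.28 1;0.78 -0.36 0 0 0 0.317 1;0.86 -0.4 0 0 0 0.317 1;0.94 -0.43 0 0 0 0.317 1;1 -0.46 0 0 0 0.317 1;1 -0.46 0 0 0 0.317 1"}}

```text
clock: 1.1
eef_pos: [441.6, -396.5, 244.7]
tool_rot: [-3.138, -0.001, -0.192]
force: [0.5, 0.4, 0.1]
width: 0.1
gripper_force: 0.0
```

```bash
python3 -c "
from h import *
goto(5,-115,150)"
```

```text
vise pos [ -84.1 -235.4  244.7] F [0.5 0.4 0.1] w 0.1 t 1.1
[ 0.3   -0.398  0.318] [-0.003 -0.001  0.005]
```

>>> {"method": "move_arm", "body": {"rows": "0.05 -0.07 0 0 0 0 1;0.12 -0.15 0 0 0 0 1;0.19 -0.25 0.05 0 0 0 1;0.25 -0.33 0.12 0 0 0 1;0.29 -0.38 0.2 0 0 0 1;0.3 -0.4 0.27 0 0 0 1;0.3 -0.4 0.32 0 0 0 1;0.3 -0.4 0.32 0 0 0 1;0.3 -0.4 0.32 0 0 0 1"}}

```text
clock: 1.85
eef_pos: [548.0, -302.3, 148.5]
tool_rot: [3.141, 0.002, -0.201]
force: [0.9, 0.0, 0.4]
width: 0.5
gripper_force: 0.0
```

```bash
python3 - <<'E'
from h import *
goto(5,-115,72)
d=get_image('wrist');print({k:v for k,v in d.items() if k!='img'})
cv2.imwrite('pics/w1.png',d['img'][:,:,::-1])
E
```

```text
vise pos [   1.5 -122.   148.5] F [0.9 0.  0.4] w 0.5 t 1.85
[ 0.012 -0.023  0.255] [ 0.     0.002 -0.001]
{'vfov': 65.30467049170586, 'cx': 324.8622059472692, 'cy': 246.89903013366117, 'T_tool_cam': array([[ 1.17876509e-03,  9.57920797e-01,  2.87030239e-01,
         7.21858436e+01],
       [ 9.99998494e-01, -7.63590561e-04, -1.55838647e-03,
        -2.20095392e-01],
       [-1.27363723e-03,  2.87031643e-01, -9.57920254e-01,
        -1.27570921e+02],
       [ 0.00000000e+00,  0.00000000e+00,  0.00000000e+00,
         1.00000000e+00]])}
```

View pics/w1.png

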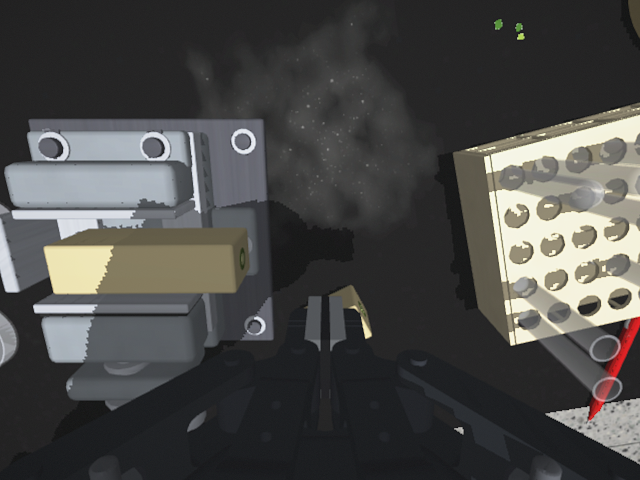

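The wrist view shows the block's top face with corners at about (45,245), (239,245), (236,293) and (51,293), and its free end with the green stem at (243,258). The plate's right corners are at about (265,120) and (272,340). I'll compare these with the top-view estimates.

```bash
cat >> h.py <<'E'
def wcam(d,st):
    T=np.eye(4);T[:3,:3]=R.from_euler('xyz',st['tool_rot']).as_matrix();T[:3,3]=st['eef_pos']
    return dict(vfov=d['vfov'],cx=d['cx'],cy=d['cy'],E=T@d['T_tool_cam'])
E
python3 - <<'E'
from h import *
np.set_printoptions(precision=1,suppress=True)
s=read_state();c=wcam(get_image('wrist'),s)
f=lambda p,z:w2v(np.r_[atz(p,z,c),z])
print('plate',f((265,120),10),f((272,340),10))
print('block',[f(p,90) for p in((45,245),(239,245),(236,293),(51,293))])
print('rear jaw edge',f((190,211),84),'front',f((201,296),84))
print('tip',f((325,298),s['eef_pos'][2]-14))
E
```

```text
plate [ 83.9 -82.4  10. ] [-83.8 -80.3  10. ]
block [array([19.5, 22.9, 90. ]), array([ 19.4, -78. ,  90. ]), array([ -7.7, -74.6,  90. ]), array([-7.6, 25.5, 90. ])]
rear jaw edge [ 36.2 -52.2  84. ] front [-12.2 -53.3  84. ]
tip [  10.  -122.7  135.7]
```

>>> {"method": "move_arm", "body": {"rows": "0.015 0 0.1 0 0 0 1;0.015 0 0.2 0 0 0 1;0.015 0 0.25 0 0 0 1;0.015 0 0.25 0 0 0 1"}}

```text
clock: 2.28
eef_pos: [551.6, -302.4, 72.3]
tool_rot: [-3.141, 0.004, -0.201]
force: [0.1, -0.1, -0.3]
width: 0.0
gripper_force: 0.0
```

```bash
python3 -c "
from h import *
goto(6,-70,73)"
```

```text
vise pos [   5.1 -121.4   72.3] F [ 0.1 -0.1 -0.3] w 0.0 t 2.2833
[ 0.003 -0.171 -0.002] [-0.001  0.003 -0.001]
```

>>> {"method": "move_arm", "body": {"rows": "0.003 -0.03 0 0 0 0 1;0.003 -0.06 0 0 0 0 1;0.003 -0.08 0 0 0 0 1;0.003 -0.09 0 0 0 0 1;0.003 -0.1 0 0 0 0 1;0.003 -0.11 0 0 0 0 1;0.003 -0.12 0 0 0 0 1;0.003 -0.13 0 0 0 0 1;0.003 -0.14 0 0 0 0 1;0.003 -0.145 0 0 0 0 1;0.003 -0.15 0 0 0 0 1;0.003 -0.15 0 0 0 0 1"}}

```text
clock: 3.28
eef_pos: [563.4, -258.4, 74.3]
tool_rot: [-3.141, 0.0, -0.2]
force: [-0.5, -0.2, 0.3]
width: -0.1
gripper_force: 0.1
```

```bash
python3 - <<'E'
from h import *
goto(6,-70,73)
d=get_image('wrist');cv2.imwrite('pics/w2.png',d['img'][:,:,::-1])
E
```

```text
vise pos [  7.9 -76.   74.3] F [-0.5 -0.2  0.3] w -0.1 t 3.2833
[-0.006 -0.02   0.004] [-0.  0.  0.]
```

View pics/w2.png

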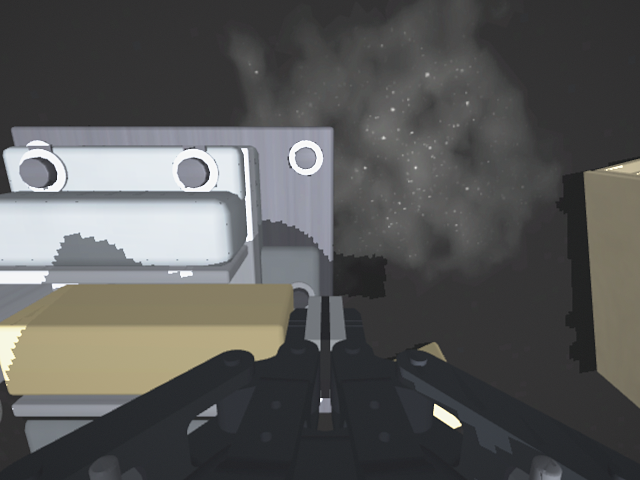

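The finger's left edge (about 300,310) is at the block's end (about 293,310). It is at or just pushing, with no stop force yet, so I continue gently.

>>> {"method": "move_arm", "body": {"rows": "-0.003 -0.006 0.003 0 0 0 1;-0.003 -0.012 0.003 0 0 0 1;-0.003 -0.018 0.003 0 0 0 1;-0.003 -0.024 0.003 0 0 0 1;-0.003 -0.03 0.003 0 0 0 1;-0.003 -0.03 0.003 0 0 0 1"}}

```text
clock: 3.83
eef_pos: [563.8, -251.6, 73.5]
tool_rot: [3.139, -0.0, -0.201]
force: [-1.5, -4.0, -0.7]
width: -0.1
gripper_force: 2.5
```

>>> {"method": "move_arm", "body": {"rows": "0 -0.004 0 0 0 0 1;0 -0.007 0 0 0 0 1;0 -0.007 0 0 0 0 1;0 -0.007 0 0 0 0 1"}}

```text
clock: 4.17
eef_pos: [563.8, -251.6, 73.6]
tool_rot: [3.137, -0.001, -0.203]
force: [-1.5, -8.2, -0.8]
width: -0.2
gripper_force: 4.0
```

```bash
python3 - <<'E'
from h import *
goto(6,-70,73)
d=get_image('top');E=cv2.resize(d['img'][170:310,330:470,::-1],(600,600),interpolation=cv2.INTER_CUBIC)
d=get_image('wrist');cv2.imwrite('pics/t2.png',E)
E
```

```text
vise pos [  6.9 -69.2  73.6] F [-1.5 -8.2 -0.8] w -0.2 t 4.1667
[-0.003  0.003  0.002] [ 0.003 -0.001 -0.002]
```

View pics/t2.png

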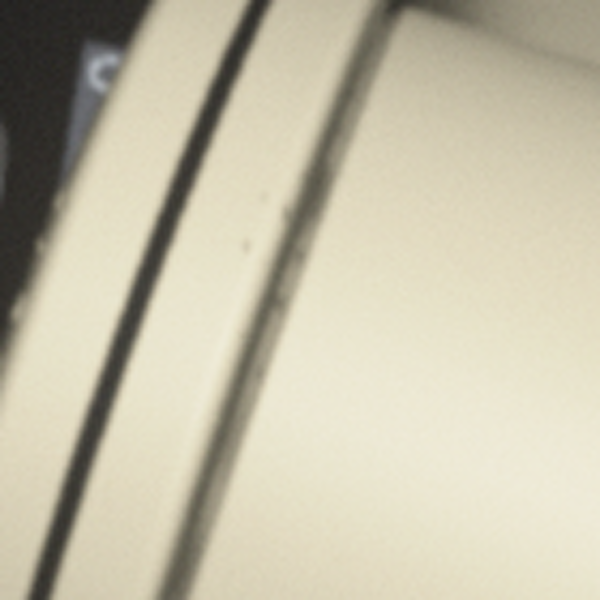

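The push shows a solid stop: force rose from 4 to 8 N with no motion, and the finger edge is at the expected y of -55. The arm blocks the top view. I'll back off, rise and go above the crank handle.

>>> {"method": "move_arm", "body": {"rows": "0 0.03 0 0 0 0 1;0 0.08 0 0 0 0 1;0 0.1 0 0 0 0 1;0 0.1 -0.1 0 0 0 1;0 0.1 -0.2 0 0 0 1;-0.08 0.08 -0.26 0 0 0 0;-0.16 0.03 -0.26 0 0 0 -1;-0.25 -0.02 -0.26 0 0 0 -1;-0.34 -0.07 -0.26 0 0 0 -1;-0.42 -0.11 -0.26 0 0 0 -1;-0.445 -0.11 -0.26 0 0 0 -1;-0.445 -0.11 -0.26 0 0 0 -1"}}

```text
clock: 5.27
eef_pos: [438.4, -187.2, 151.6]
tool_rot: [-3.14, 0.002, -0.199]
force: [-0.4, -0.1, -0.3]
width: 83.5
gripper_force: 0.0
```

```bash
python3 - <<'E'
from h import *
s=read_state();goto(-127,-36,79)
d=get_image('wrist');cv2.imwrite('pics/w3.png',d['img'][:,:,::-1])
E
```

```text
vise pos [-128.8  -31.   151.6] F [-0.4 -0.1 -0.3] w 83.5 t 5.2667
[0.007 0.017 0.242] [-0.001  0.002  0.   ]
```

View pics/w3.png

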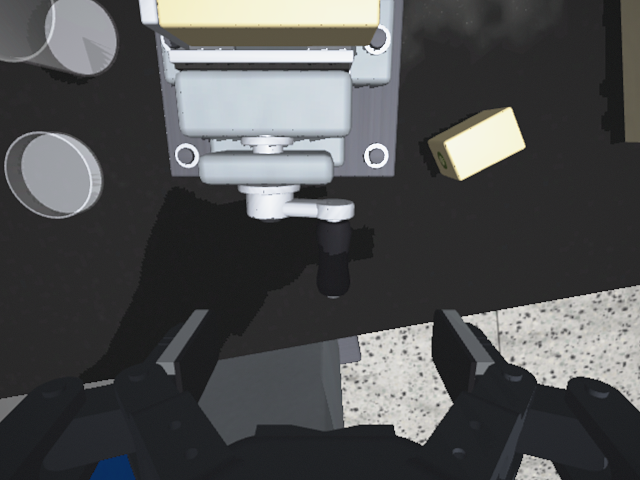

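The wrist view shows the handle running from the arm boss at (335,222) to its tip at (333,297), the hub at (268,205), and the open fingers either side.

```bash
python3 - <<'E'
from h import *
np.set_printoptions(precision=1,suppress=True)
s=read_state();c=wcam(get_image('wrist'),s)
f=lambda p,z:w2v(np.r_[atz(p,z,c),z])
for z in(64,74,84):print(z,'tip',f((333,291),z),'mid',f((334,255),z),'hub',f((266,205),z),'boss',f((335,209),z))
print('plate',f((170,176),10),f((395,176),10),'block end',f((380,20),90),f((163,20),90),'jaw',f((170,60),84),f((353,60),84))
E
```

```text
64 tip [-147.4  -37.1   64. ] mid [-123.8  -37.5   64. ] hub [-93.4   2.2  64. ] boss [-95.7 -37.9  64. ]
74 tip [-143.   -36.8   74. ] mid [-120.6  -37.2   74. ] hub [-91.6   0.7  74. ] boss [-93.8 -37.6  74. ]
84 tip [-138.7  -36.6   84. ] mid [-117.4  -37.    84. ] hub [-89.8  -0.9  84. ] boss [-91.8 -37.3  84. ]
plate [-82.4  78.   10. ] [-82.2 -81.8  10. ] block end [ -5.1 -56.4  90. ] [-5.3 40.5 90. ] jaw [-20.4  41.5  84. ] [-20.3 -45.2  84. ]
```

>>> {"method": "move_arm", "body": {"rows": "0.005 0.02 0.05 0 0 0 -1;0.005 0.02 0.13 0 0 0 -1;0.005 0.02 0.2 0 0 0 -1;0.005 0.02 0.25 0 0 0 -1;0.005 0.02 0.275 0 0 0 -1;0.005 0.02 0.275 0 0 0 -1;0.005 0.02 0.275 0 0 0 0.2;0.005 0.02 0.275 0 0 0 0.5;0.005 0.02 0.275 0 0 0 1;0.005 0.02 0.275 0 0 0 1;0.005 0.02 0.275 0 0 0 1;0.005 0.02 0.275 0 0 0 1"}}

```text
clock: 6.37
eef_pos: [441.6, -192.7, 69.4]
tool_rot: [-3.139, -0.001, -0.198]
force: [-1.6, 2.7, 2.7]
width: 16.6
gripper_force: 58.3
```

```bash
python3 - <<'E'
from h import *
goto(-127,-37,69)
d=get_image('wrist');cv2.imwrite('pics/w4.png',d['img'][:,:,::-1])
E
```

```text
vise pos [-124.6  -35.8   69.4] F [-1.6  2.7  2.7] w 16.6 t 6.3667
[-0.008  0.004  0.001] [-0.002 -0.     0.001]
```

View pics/w4.png

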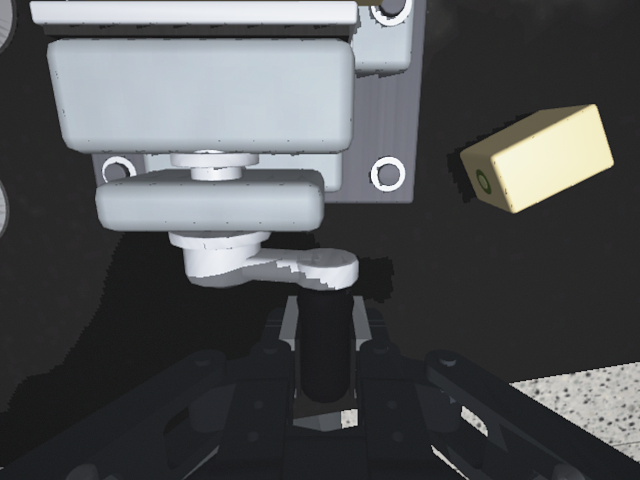

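```bash
python3 - <<'E'
from h import *
S=get_image('scene')
E=S['extrinsics'];f=240/np.tan(np.radians(S['vfov']/2))
def proj(p):
    q=np.linalg.inv(E)@np.r_[p,1];return np.array([S['cx']+f*q[0]/-q[2],S['cy']-f*q[1]/-q[2]])
im=cv2.imread('pics/scene1.png');x0,y0,k=340,200,10
o=cv2.resize(im[y0:y0+60,x0:x0+80],(800,600),interpolation=cv2.INTER_CUBIC)
V[0]+=0;V[1]-=1.2
for t,col in((70,(0,0,255)),(90,(0,255,0)),(110,(255,0,0))):
    t=np.radians(t)
    a,b=[tuple(((proj(v2w(x,-36*np.sin(t),74+36*np.cos(t)))-[x0,y0]+.5)*k-.5).astype(int)) for x in(-98,-141.5)]
    cv2.line(o,a,b,col,1)
h=[tuple(((proj(v2w(x,0,74))-[x0,y0]+.5)*k-.5).astype(int)) for x in(-81,-98)]
cv2.line(o,h[0],h[1],(255,0,255),1)
cv2.imwrite('pics/s2.png',o)
E
```

```text
(no output)
```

View pics/s2.png

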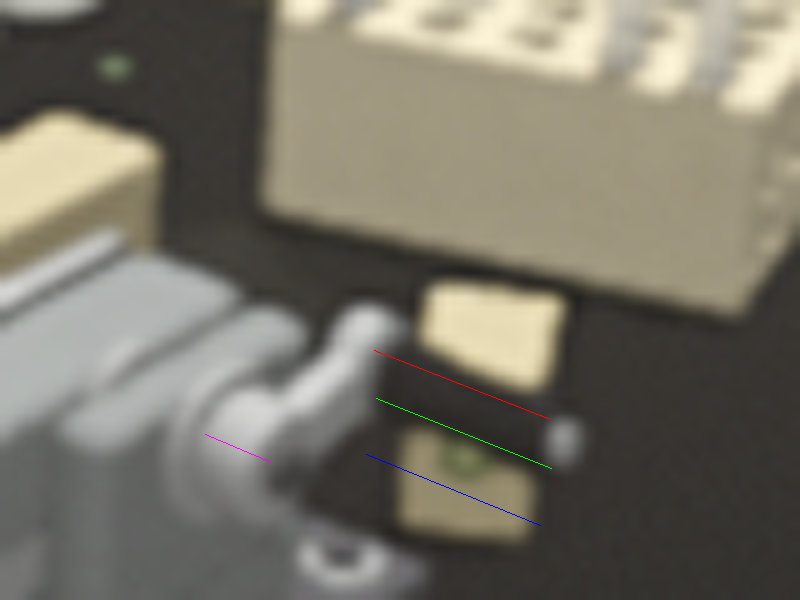

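The overlay puts the handle axis close to the 70° line, so the crank angle is about 75° and the handle's z about 83. I'll regrasp 9 mm higher.

>>> {"method": "move_arm", "body": {"rows": "0 0 0 0 0 0 0.3;0 0 0 0 0 0 0.3;0 0 -0.015 0 0 0 0.3;-0.003 0 -0.03 0 0 0 0.3;-0.003 0 -0.03 0 0 0 0.3;-0.003 0 -0.03 0 0 0 1;-0.003 0 -0.03 0 0 0 1;-0.003 0 -0.03 0 0 0 1;-0.003 0 -0.03 0 0 0 1;-0.003 0 -0.03 0 0 0 1"}}

```text
clock: 7.3
eef_pos: [440.4, -192.7, 78.0]
tool_rot: [-3.139, 0.0, -0.199]
force: [2.0, 4.1, 2.1]
width: 16.0
gripper_force: 58.4
```

```bash
python3 - <<'E'
from h import *
goto(-127,-36,78)
E
```

```text
vise pos [-125.7  -36.    78. ] F [2.  4.1 2.1] w 16.0 t 7.3
[-0.004 -0.     0.   ] [-0.002  0.     0.001]
```

>>> {"method": "move_arm", "body": {"rows": "0 0.004 0.021 0 0 0 1;0 0.004 0.041 0 0 0 1;0 0 0.062 0 0 0 1;0 -0.007 0.082 0 0 0 1;0 -0.012 0.091 0 0 0 1;0 -0.012 0.091 0 0 0 1"}}

```text
clock: 7.8
eef_pos: [441.8, -186.0, 50.6]
tool_rot: [-3.136, 0.001, -0.195]
force: [3.9, 12.7, 4.4]
width: 16.3
gripper_force: 58.8
```

```bash
cat >> h.py <<'E'
def crank(t0,angs,n=1):
    "state in vise axes and shift numbers (y z) from angle t0"
    s=read_state();c,q=np.cos(V[2]),np.sin(V[2]);F=s['force'];Fv=np.array([c*F[0]+q*F[1],-q*F[0]+c*F[1],F[2]])
    p=w2v(s['eef_pos']);a=np.degrees(np.arctan2(-(p[1]+1.2),p[2]+5.3-74));rad=np.hypot(p[1]+1.2,p[2]+5.3-74)
    t=np.radians(a);tang=np.array([-np.cos(t),-np.sin(t)]);er=np.array([-np.sin(t),np.cos(t)])
    print('p',p.round(1),'Fv',Fv.round(1),'angle',a.round(1),'rad',rad.round(1),'Ftan',(Fv[1:]@tang).round(1),'Frad',(Fv[1:]@er).round(1),'t',s['clock'],'w',s['width'].round(1))
    t0=np.radians(t0)
    print(' | '.join(f'{x%360}: {.12*(np.sin(np.radians(x))-np.sin(t0)):.3f} {-.12*(np.cos(np.radians(x))-np.cos(t0)):.3f}' for x in angs))
E
python3 -c "
from h import *
crank(120,range(135,301,15))"
```

```text
Traceback (most recent call last):
  File "h.py", line 35, in crank
    print('p',p.round(1),'Fv',Fv.round(1),'angle',a.round(1),'rad',rad.round(1),'Ftan',(Fv[1:]@tang).round(1),'Frad',(Fv[1:]@er).round(1),'t',s['clock'],'w',s['width'].round(1))
                                                                                                                                                             ^^^^^^^^^^^^^^^^
AttributeError: 'float' object has no attribute 'round'
```

```bash
sed -i "s/s\['width'\].round(1)/round(s['width'],1)/" h.py
python3 -c "
from h import *
crank(128,range(135,301,15))"
```

```text
p [-125.7  -29.2   50.6] Fv [ 1.3 13.3  4.4] angle 122.9 rad 33.3 Ftan 3.5 Frad -13.5 t 7.8 w 16.3
135: -0.010 0.011 | 150: -0.035 0.030 | 165: -0.064 0.042 | 180: -0.095 0.046 | 195: -0.126 0.042 | 210: -0.155 0.030 | 225: -0.179 0.011 | 240: -0.198 -0.014 | 255: -0.210 -0.043 | 270: -0.215 -0.074 | 285: -0.210 -0.105 | 300: -0.198 -0.134
```

```bash
cat >> h.py <<'E'
def ck(cy,cz,angs,yc=-.6,off=1.4):
    "cy,cz: commanded TCP in vise y,z"
    s=read_state();c,q=np.cos(V[2]),np.sin(V[2]);F=s['force'];Fv=np.array([c*F[0]+q*F[1],-q*F[0]+c*F[1],F[2]])
    p=w2v(s['eef_pos']);hy,hz=p[1]-yc,p[2]+off-74;a=np.degrees(np.arctan2(-hy,hz));t=np.radians(a)
    print('p',p.round(1),'Fv',Fv.round(1),'ang',a.round(1)%360,'rad',np.hypot(hy,hz).round(1),'Ftan',(Fv[1:]@[-np.cos(t),-np.sin(t)]).round(1),'Frad',(Fv[1:]@[-np.sin(t),np.cos(t)]).round(1),'t',round(s['clock'],2))
    for x in angs:
        r=np.radians(x);y,z=yc-36*np.sin(r),74-off+36*np.cos(r)
        print(f'{x%360}: {-(y-cy)/300:.3f} {-(z-cz)/300:.3f}',end=' | ')
    print()
E
python3 -c "
from h import *
ck(-32.4,50.7,range(135,301,15))"
```

```text
p [-125.7  -29.2   50.6] Fv [ 1.3 13.3  4.4] ang 127.6 rad 36.1 Ftan 4.6 Frad -13.2 t 7.8
135: -0.021 0.012 | 150: -0.046 0.031 | 165: -0.075 0.043 | 180: -0.106 0.047 | 195: -0.137 0.043 | 210: -0.166 0.031 | 225: -0.191 0.012 | 240: -0.210 -0.013 | 255: -0.222 -0.042 | 270: -0.226 -0.073 | 285: -0.222 -0.104 | 300: -0.210 -0.133 |
```

>>> {"method": "move_arm", "body": {"rows": "0 -0.021 0.012 0 0 0 1;0 -0.046 0.031 0 0 0 1;0 -0.075 0.043 0 0 0 1;0 -0.106 0.047 0 0 0 1;0 -0.106 0.047 0 0 0 1"}}

```text
clock: 8.22
eef_pos: [447.3, -158.9, 36.6]
tool_rot: [-3.141, -0.0, -0.199]
force: [0.7, 2.9, 1.6]
width: 16.4
gripper_force: 58.9
```

```bash
python3 -c "
from h import *
ck(-.6,36.6,range(195,361,15))"
```

```text
p [-125.7   -1.5   36.6] Fv [0.1 3.  1.6] ang 178.6 rad 36.0 Ftan 2.9 Frad -1.6 t 8.22
195: -0.031 -0.004 | 210: -0.060 -0.016 | 225: -0.085 -0.035 | 240: -0.104 -0.060 | 255: -0.116 -0.089 | 270: -0.120 -0.120 | 285: -0.116 -0.151 | 300: -0.104 -0.180 | 315: -0.085 -0.205 | 330: -0.060 -0.224 | 345: -0.031 -0.236 | 0: -0.000 -0.240 |
```

>>> {"method": "move_arm", "body": {"rows": "0 -0.031 -0.004 0 0 0 1;0 -0.06 -0.016 0 0 0 1;0 -0.085 -0.035 0 0 0 1;0 -0.104 -0.06 0 0 0 1;0 -0.116 -0.089 0 0 0 1;0 -0.12 -0.12 0 0 0 1;0 -0.116 -0.151 0 0 0 1;0 -0.104 -0.18 0 0 0 1;0 -0.085 -0.205 0 0 0 1;0 -0.06 -0.224 0 0 0 1;0 -0.031 -0.236 0 0 0 1;0 0 -0.24 0 0 0 1"}}

```text
clock: 9.22
eef_pos: [446.8, -160.9, 108.9]
tool_rot: [-3.142, -0.001, -0.2]
force: [7.2, 4.7, -23.3]
width: 16.0
gripper_force: 58.8
```

```bash
python3 -c "
from h import *
ck(-.6,108.6,range(15,181,15))"
```

```text
p [-125.8   -3.6  108.9] Fv [  6.1   6.1 -23.3] ang 4.7 rad 36.4 Ftan -4.1 Frad -23.8 t 9.22
15: 0.031 0.004 | 30: 0.060 0.016 | 45: 0.085 0.035 | 60: 0.104 0.060 | 75: 0.116 0.089 | 90: 0.120 0.120 | 105: 0.116 0.151 | 120: 0.104 0.180 | 135: 0.085 0.205 | 150: 0.060 0.224 | 165: 0.031 0.236 | 180: 0.000 0.240 |
```

>>> {"method": "move_arm", "body": {"rows": "0 0.031 0.012 0 0 0 1;0 0.06 0.025 0 0 0 1;0 0.085 0.044 0 0 0 1;0 0.104 0.069 0 0 0 1;0 0.116 0.097 0 0 0 1;0 0.12 0.127 0 0 0 1"}}

```text
clock: 9.72
eef_pos: [440.3, -193.3, 70.2]
tool_rot: [-3.137, 0.0, -0.199]
force: [6.1, 14.6, 3.7]
width: 16.0
gripper_force: 62.1
```

```bash
python3 -c "
from h import *
ck(-36.6,70.5,range(105,271,15))"
```

```text
p [-125.7  -36.6   70.2] Fv [ 3.  15.5  3.7] ang 93.8 rad 36.1 Ftan -2.6 Frad -15.7 t 9.72
105: -0.004 0.024 | 120: -0.016 0.053 | 135: -0.035 0.078 | 150: -0.060 0.097 | 165: -0.089 0.109 | 180: -0.120 0.113 | 195: -0.151 0.109 | 210: -0.180 0.097 | 225: -0.205 0.078 | 240: -0.224 0.053 | 255: -0.236 0.024 | 270: -0.240 -0.007 |
```

```bash
sed -i 's/yc=-.6,off=1.4/yc=.4,off=2.4/;s/yc-36\*np.sin(r),74-off+36\*np.cos/yc-35*np.sin(r),74-off+35*np.cos/' h.py; python3 -c "
from h import *
ck(-36.6,70.5,range(105,271,15))"
```

```text
p [-125.7  -36.6   70.2] Fv [ 3.  15.5  3.7] ang 92.1 rad 37.0 Ftan -3.1 Frad -15.6 t 9.72
105: -0.011 0.027 | 120: -0.022 0.055 | 135: -0.041 0.079 | 150: -0.065 0.097 | 165: -0.093 0.109 | 180: -0.123 0.113 | 195: -0.154 0.109 | 210: -0.182 0.097 | 225: -0.206 0.079 | 240: -0.224 0.055 | 255: -0.236 0.027 | 270: -0.240 -0.004 |
```

>>> {"method": "move_arm", "body": {"rows": "0 -0.011 0.027 0 0 0 1;0 -0.022 0.055 0 0 0 1;0 -0.041 0.079 0 0 0 1;0 -0.065 0.097 0 0 0 1;0 -0.093 0.109 0 0 0 1;0 -0.123 0.113 0 0 0 1"}}

```text
clock: 10.22
eef_pos: [446.7, -161.8, 36.8]
tool_rot: [3.139, -0.001, -0.203]
force: [0.2, -4.4, 3.5]
width: 15.6
gripper_force: 62.0
```

```bash
python3 -c "
from h import *
ck(.3,36.6,range(190,361,10))"
```

```text
p [-125.7   -4.5   36.8] Fv [ 1.1 -4.2  3.5] ang 172.0 rad 35.1 Ftan -4.7 Frad -2.9 t 10.22
190: -0.021 -0.002 | 200: -0.040 -0.007 | 210: -0.059 -0.016 | 220: -0.075 -0.027 | 230: -0.090 -0.042 | 240: -0.101 -0.058 | 250: -0.110 -0.077 | 260: -0.115 -0.096 | 270: -0.117 -0.117 | 280: -0.115 -0.137 | 290: -0.110 -0.157 | 300: -0.101 -0.175 | 310: -0.090 -0.192 | 320: -0.075 -0.206 | 330: -0.059 -0.218 | 340: -0.040 -0.226 | 350: -0.021 -0.232 | 0: -0.000 -0.233 |
```

>>> {"method": "move_arm", "body": {"rows": "0 -0.021 -0.002 0 0 0 1;0 -0.04 -0.007 0 0 0 1;0 -0.059 -0.016 0 0 0 1;0 -0.075 -0.027 0 0 0 1;0 -0.09 -0.042 0 0 0 1;0 -0.101 -0.058 0 0 0 1;0 -0.11 -0.077 0 0 0 1;0 -0.115 -0.096 0 0 0 1;0 -0.117 -0.117 0 0 0 1"}}

```text
clock: 10.97
eef_pos: [454.6, -122.5, 72.5]
tool_rot: [-3.139, -0.0, -0.198]
force: [3.2, 3.4, -4.9]
width: 15.9
gripper_force: 60.9
```

```bash
python3 -c "
from h import *
ck(35.4,71.7,range(280,451,10))"
```

```text
p [-125.8   35.6   72.5] Fv [ 2.5  4.  -4.9] ang 271.5 rad 35.2 Ftan -5.0 Frad 3.9 t 10.97
280: 0.002 -0.020 | 290: 0.007 -0.040 | 300: 0.016 -0.058 | 310: 0.027 -0.075 | 320: 0.042 -0.089 | 330: 0.058 -0.101 | 340: 0.077 -0.109 | 350: 0.096 -0.115 | 0: 0.117 -0.116 | 10: 0.137 -0.115 | 20: 0.157 -0.109 | 30: 0.175 -0.101 | 40: 0.192 -0.089 | 50: 0.206 -0.075 | 60: 0.218 -0.058 | 70: 0.226 -0.040 | 80: 0.232 -0.020 | 90: 0.233 0.000 |
```

>>> {"method": "move_arm", "body": {"rows": "0 0.002 -0.02 0 0 0 1;0 0.007 -0.04 0 0 0 1;0 0.016 -0.058 0 0 0 1;0 0.027 -0.075 0 0 0 1;0 0.042 -0.089 0 0 0 1;0 0.058 -0.101 0 0 0 1;0 0.077 -0.109 0 0 0 1;0 0.096 -0.115 0 0 0 1;0 0.117 -0.116 0 0 0 1;0 0.117 -0.116 0 0 0 1"}}

```text
clock: 11.8
eef_pos: [447.4, -158.6, 108.5]
tool_rot: [-3.14, -0.002, -0.2]
force: [-0.1, 0.8, 10.0]
width: 15.5
gripper_force: 62.5
```

```bash
python3 -c "
from h import *
ck(.3,106.5,range(5,121,5))"
```

```text
p [-125.7   -1.2  108.5] Fv [-0.2  0.7 10. ] ang 2.5 rad 36.9 Ftan -1.2 Frad 10.0 t 11.8
5: 0.010 0.000 | 10: 0.020 0.001 | 15: 0.030 0.004 | 20: 0.040 0.007 | 25: 0.049 0.011 | 30: 0.058 0.015 | 35: 0.067 0.021 | 40: 0.075 0.027 | 45: 0.082 0.034 | 50: 0.089 0.041 | 55: 0.095 0.049 | 60: 0.101 0.058 | 65: 0.105 0.067 | 70: 0.109 0.076 | 75: 0.112 0.086 | 80: 0.115 0.096 | 85: 0.116 0.106 | 90: 0.116 0.116 | 95: 0.116 0.127 | 100: 0.115 0.137 | 105: 0.112 0.147 | 110: 0.109 0.156 | 115: 0.105 0.166 | 120: 0.101 0.175 |
```

>>> {"method": "move_arm", "body": {"rows": "0 0.01 -0.003 0 0 0 1;0 0.02 -0.002 0 0 0 1;0 0.03 0.001 0 0 0 1;0 0.04 0.004 0 0 0 1;0 0.049 0.008 0 0 0 1;0 0.058 0.012 0 0 0 1;0 0.067 0.018 0 0 0 1;0 0.075 0.025 0 0 0 1;0 0.082 0.032 0 0 0 1;0 0.082 0.032 0 0 0 1"}}

```text
clock: 12.63
eef_pos: [442.7, -181.8, 99.0]
tool_rot: [-3.139, -0.001, -0.199]
force: [1.9, 4.6, 11.2]
width: 15.7
gripper_force: 62.6
```

```bash
python3 -c "
from h import *
ck(-24.3,96.9,range(50,121,5))"
```

```text
p [-125.7  -24.8   99. ] Fv [ 1.   4.9 11.2] ang 42.7 rad 37.2 Ftan -11.2 Frad 4.9 t 12.63
50: 0.007 0.009 | 55: 0.013 0.017 | 60: 0.019 0.026 | 65: 0.023 0.035 | 70: 0.027 0.044 | 75: 0.030 0.054 | 80: 0.033 0.064 | 85: 0.034 0.074 | 90: 0.034 0.084 | 95: 0.034 0.095 | 100: 0.033 0.105 | 105: 0.030 0.115 | 110: 0.027 0.124 | 115: 0.023 0.134 | 120: 0.019 0.143 |
```

>>> {"method": "move_arm", "body": {"rows": "0 0.007 0.006 0 0 0 1;0 0.013 0.013 0 0 0 1;0 0.019 0.021 0 0 0 1;0 0.019 0.021 0 0 0 1"}}

```text
clock: 12.97
eef_pos: [441.6, -187.0, 92.8]
tool_rot: [-3.139, -0.001, -0.199]
force: [1.3, 4.1, 12.9]
width: 15.8
gripper_force: 62.8
```

```bash
python3 -c "
from h import *
ck(-30,90.6,range(65,121,5))"
```

```text
p [-125.7  -30.2   92.8] Fv [ 0.4  4.3 12.9] ang 55.3 rad 37.2 Ftan -13.0 Frad 3.8 t 12.97
65: 0.004 0.014 | 70: 0.008 0.023 | 75: 0.011 0.033 | 80: 0.014 0.043 | 85: 0.015 0.053 | 90: 0.015 0.063 | 95: 0.015 0.074 | 100: 0.014 0.084 | 105: 0.011 0.094 | 110: 0.008 0.103 | 115: 0.004 0.113 | 120: -0.000 0.122 |
```

Vertical bias in the pads blurs the tightness reading. I'll regrasp in place (the screw is self-locking) to zero it.

>>> {"method": "move_arm", "body": {"rows": "0 0 0 0 0 0 0.4;0 0 -0.007 0 0 0 0.4;0 0 -0.007 0 0 0 0.4;0 0 -0.007 0 0 0 0.4;0 0 -0.007 0 0 0 0.4"}}

```text
clock: 13.38
eef_pos: [442.0, -184.9, 93.8]
tool_rot: [-3.137, -0.0, -0.197]
force: [4.9, 8.1, 0.9]
width: 25.4
gripper_force: 4.7
```

```bash
python3 -c "
from h import *
ck(-30,92.7,[65])"
```

```text
p [-125.8  -28.    93.8] Fv [3.2 9.  0.9] ang 52.0 rad 36.1 Ftan -6.2 Frad -6.5 t 13.38
65: 0.004 0.021 |
```

>>> {"method": "move_arm", "body": {"rows": "0 0 0 0 0 0 1;0 0 0 0 0 0 1;0 0 0 0 0 0 1;0 0 0 0 0 0 1;0 0 0 0 0 0 1;0 0 0 0 0 0 1"}}

```text
clock: 13.88
eef_pos: [442.5, -182.6, 93.8]
tool_rot: [-3.134, 0.001, -0.195]
force: [6.5, 14.0, 2.5]
width: 16.1
gripper_force: 58.4
```

```bash
python3 - <<'E'
from h import *
ck(-30,92.7,range(60,121,5))
d=get_image('wrist');cv2.imwrite('pics/w5.png',d['img'][:,:,::-1])
E
```

```text
p [-125.7  -25.7   93.8] Fv [ 3.6 15.   2.5] ang 49.7 rad 34.2 Ftan -11.6 Frad -9.8 t 13.88
60: -0.000 0.012 | 65: 0.004 0.021 | 70: 0.008 0.030 | 75: 0.011 0.040 | 80: 0.014 0.050 | 85: 0.015 0.060 | 90: 0.015 0.070 | 95: 0.015 0.081 | 100: 0.014 0.091 | 105: 0.011 0.101 | 110: 0.008 0.110 | 115: 0.004 0.120 | 120: -0.000 0.129 |
```

>>> {"method": "move_arm", "body": {"rows": "0 -0.006 0 0 0 0 1;0 -0.012 0 0 0 0 1;0 -0.012 0 0 0 0 1;0 -0.012 0 0 0 0 1"}}

```text
clock: 14.27
eef_pos: [442.6, -182.1, 94.1]
tool_rot: [-3.138, -0.0, -0.197]
force: [2.8, 6.5, 4.2]
width: 16.0
gripper_force: 58.6
```

```bash
python3 - <<'E'
from h import *
ck(-26.4,92.7,range(50,121,5),off=-5.7)
ck(-26.4,92.7,range(50,121,5),off=5.7)
E
```

```text
p [-125.7  -25.2   94.1] Fv [1.4 6.9 4.2] ang 60.5 rad 29.4 Ftan -7.0 Frad -3.9 t 14.27
50: 0.000 -0.032 | 55: 0.006 -0.024 | 60: 0.012 -0.015 | 65: 0.016 -0.006 | 70: 0.020 0.003 | 75: 0.023 0.013 | 80: 0.026 0.023 | 85: 0.027 0.033 | 90: 0.027 0.043 | 95: 0.027 0.054 | 100: 0.026 0.064 | 105: 0.023 0.074 | 110: 0.020 0.083 | 115: 0.016 0.093 | 120: 0.012 0.102 | 
p [-125.7  -25.2   94.1] Fv [1.4 6.9 4.2] ang 44.7 rad 36.4 Ftan -7.8 Frad -1.9 t 14.27
50: 0.000 0.006 | 55: 0.006 0.014 | 60: 0.012 0.023 | 65: 0.016 0.032 | 70: 0.020 0.041 | 75: 0.023 0.051 | 80: 0.026 0.061 | 85: 0.027 0.071 | 90: 0.027 0.081 | 95: 0.027 0.092 | 100: 0.026 0.102 | 105: 0.023 0.112 | 110: 0.020 0.121 | 115: 0.016 0.131 | 120: 0.012 0.140 |
```

>>> {"method": "move_arm", "body": {"rows": "0 0 0.006 0 0 0 1;0 0.006 0.014 0 0 0 1;0 0.009 0.018 0 0 0 1;0 0.009 0.018 0 0 0 1"}}

```text
clock: 14.6
eef_pos: [441.8, -186.0, 89.5]
tool_rot: [-3.139, -0.001, -0.198]
force: [1.0, 4.4, 12.6]
width: 16.4
gripper_force: 59.5
```

```bash
python3 - <<'E'
from h import *
ck(-29.1,87.3,range(60,121,5),off=5.7)
E
```

```text
p [-125.7  -29.1   89.5] Fv [ 0.1  4.5 12.6] ang 54.3 rad 36.3 Ftan -12.9 Frad 3.7 t 14.6
60: 0.003 0.005 | 65: 0.007 0.014 | 70: 0.011 0.023 | 75: 0.014 0.033 | 80: 0.017 0.043 | 85: 0.018 0.053 | 90: 0.018 0.063 | 95: 0.018 0.074 | 100: 0.017 0.084 | 105: 0.014 0.094 | 110: 0.011 0.103 | 115: 0.007 0.113 | 120: 0.003 0.122 |
```

>>> {"method": "move_arm", "body": {"rows": "0 0.003 0.005 0 0 0 1;0 0.007 0.014 0 0 0 1;0 0.007 0.014 0 0 0 1;0 0.007 0.014 0 0 0 1"}}

```text
clock: 14.93
eef_pos: [441.3, -188.6, 85.4]
tool_rot: [-3.139, -0.002, -0.199]
force: [-0.0, 3.9, 13.8]
width: 16.5
gripper_force: 59.6
```

```bash
python3 - <<'E'
from h import *
ck(-31.2,83.1,range(60,121,5),off=5.7)
E
```

```text
p [-125.7  -31.8   85.4] Fv [-0.8  3.8 13.8] ang 61.9 rad 36.4 Ftan -14.0 Frad 3.2 t 14.93
60: -0.004 -0.009 | 65: 0.000 0.000 | 70: 0.004 0.009 | 75: 0.007 0.019 | 80: 0.010 0.029 | 85: 0.011 0.039 | 90: 0.011 0.049 | 95: 0.011 0.060 | 100: 0.010 0.070 | 105: 0.007 0.080 | 110: 0.004 0.089 | 115: 0.000 0.099 | 120: -0.004 0.108 |
```

View pics/w5.png

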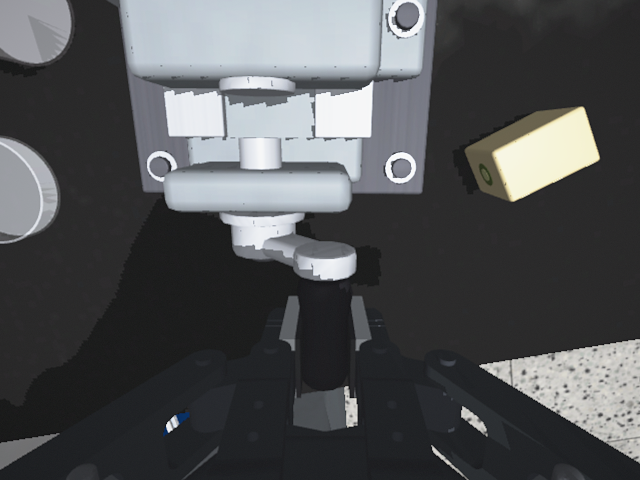

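The picture shows the jaw advanced well away from the bracket. Handle tangential force has risen from about 5 N (running friction) to 14 N, so the block is tightening. One small step to confirm.

>>> {"method": "move_arm", "body": {"rows": "0 0.002 0.004 0 0 0 1;0 0.002 0.004 0 0 0 1;0 0.002 0.004 0 0 0 1;0 0.002 0.004 0 0 0 1;0 0.002 0.004 0 0 0 1"}}

```text
clock: 15.35
eef_pos: [441.2, -189.1, 84.4]
tool_rot: [-3.139, -0.002, -0.199]
force: [-0.5, 3.8, 16.3]
width: 16.0
gripper_force: 59.8
```

```bash
python3 - <<'E'
from h import *
ck(-31.8,81.9,range(60,121,5),off=5.7)
E
```

```text
p [-125.7  -32.3   84.4] Fv [-1.2  3.6 16.3] ang 63.8 rad 36.4 Ftan -16.2 Frad 4.0 t 15.35
60: -0.006 -0.013 | 65: -0.002 -0.004 | 70: 0.002 0.005 | 75: 0.005 0.015 | 80: 0.008 0.025 | 85: 0.009 0.035 | 90: 0.009 0.045 | 95: 0.009 0.056 | 100: 0.008 0.066 | 105: 0.005 0.076 | 110: 0.002 0.085 | 115: -0.002 0.095 | 120: -0.006 0.104 |
```

The force now rises steeply, 2 N for 2°, to 16 N. The block is held, so I stop, unload, open and rise clear.

>>> {"method": "move_arm", "body": {"rows": "0 0 -0.008 0 0 0 1;0 0 -0.008 0 0 0 0;0 0 -0.008 0 0 0 -0.5;0 0 -0.008 0 0 0 -0.8;0 0 -0.008 0 0 0 -0.8;0 0 -0.06 0 0 0 -0.8;0 0 -0.15 0 0 0 -0.8;-0.05 0.05 -0.25 0 0 0 -0.8;-0.1 0.15 -0.35 0 0 0 -0.8;-0.1 0.28 -0.4 0 0 0 -0.8;-0.1 0.4 -0.4 0 0 0 -0.8;-0.1 0.5 -0.4 0 0 0 -0.8"}}

```text
clock: 16.35
eef_pos: [379.5, -334.9, 204.2]
tool_rot: [3.139, -0.002, -0.202]
force: [-0.0, -0.1, 0.1]
width: 77.0
gripper_force: 0.0
```

>>> {"method": "move_arm", "body": {"rows": "0 0.12 0 0 0 0 -0.8;0 0.24 0 0 0 0 -0.8;0 0.36 0 0 0 0 -0.8;0 0.45 0 0 0 0 -0.8;0 0.5 0 0 0 0 -0.8;0 0.5 0 0 0 0 -0.8"}}

```text
clock: 16.85
eef_pos: [347.7, -482.6, 202.2]
tool_rot: [3.139, 0.002, -0.207]
force: [-0.8, -0.3, 0.3]
width: 76.7
gripper_force: 0.0
```

```bash
python3 - <<'E'
from h import *
np.set_printoptions(precision=2,suppress=True)
s=read_state();print(s['eef_pos'],s['force'],s['clock'])
im=get_image('top')['img'];cv2.imwrite('pics/t3.png',im[:,:,::-1])
def rects(im):
    a=cv2.resize(im[170:310,330:470],None,fx=8,fy=8,interpolation=cv2.INTER_CUBIC).astype(int)
    m=((a[...,0]-a[...,2]>40)&(a[...,0]>170)).astype(np.uint8)
    for c in cv2.findContours(m,cv2.RETR_EXTERNAL,cv2.CHAIN_APPROX_NONE)[0]:
        if cv2.contourArea(c)<5000:continue
        b=cv2.boxPoints(cv2.minAreaRect(c)); q=[(330+(x+.5)/8-.5,170+(y+.5)/8-.5) for x,y in b]
        z=90 if b[:,0].mean()/8+330<430 else 40
        w=np.array([w2v(np.r_[atz(p,z),z])[:2] for p in q])
        e=[w[i]-w[i-1] for i in range(4)];l=max(e,key=np.linalg.norm)
        print('ctr',w.mean(0),'ends y',w[:,1],'yaw',(np.degrees(np.arctan2(l[1],l[0]))%180)-90)
rects(cv2.imread('pics/top1.png')[:,:,::-1]);print('now');rects(im)
E
```

```text
[ 347.74 -482.63  202.2 ] [-0.78 -0.3   0.33] 16.85
ctr [ -61.99 -128.61] ends y [-102.08 -142.62 -155.04 -114.71] yaw 28.35395732067454
ctr [  4.97 -23.07] ends y [ 27.34  27.35 -73.75 -73.21] yaw 0.18623055235660502
now
ctr [ -61.99 -128.61] ends y [-102.08 -142.62 -155.04 -114.71] yaw 28.35395732067454
ctr [17.6  -5.22] ends y [ 44.7   44.48 -55.41 -54.63] yaw -0.5739603003088263
```

```bash
python3 -c "
from cell import *
print(finish_job())"
```

```text
the job is handed in; nothing more can be done
None
```

The block's end is against the stop plate and the jaw is tightened on it. I stopped at about 16 N on the crank handle, when the force began to climb steeply. The job was handed in at about 17 s. A top-camera measurement put the block's end within about 1 mm of the stop, the camera's own accuracy, but I had no picture views left to look at that joint directly.

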